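# Load a well plate into a plate reader and start the reading

## Task

Read the white well plate in the bench-top plate reader: raise the reader's amber hood until it stays open by itself, then slide the plate flat along the loading deck into the lane and under the read head until it is fully home against the end stop, without lifting or tipping it. Lower the hood gently until it is fully shut, without letting it drop, and then press the green start key right down. Leave the red-capped bottle, the green-capped jar and the violet-capped bottle standing where they are.

Things in the scene. Friction and masses are not known exactly. Their poses are not given: they have to be found in the camera images.
- reader: Plate reader, fixed: pale flat instrument, 240 (x) by 370 mm (y), on the worktop. Own x points away from the operator, y to his left, z up; origin on the worktop below point lane_mouth. Loading deck (grey) 36 mm above the worktop, open for y = 0 to 160, x = -106 to 44. Behind it a spine, top at z = 76, x = 52 to 128. Right end, y = -148 to -202: control pod, top z = 79.
- lane_mouth (a point): Middle of the lane's mouth, on the deck. The lane runs from here toward the reader's -y, 89.5 mm wide between two guides 12 mm high. The rear guide (+x side, face 44.75 mm from mid-lane) also runs along the whole loading deck as a fence to square the plate on; the front guide (-x side) begins at the mouth with a flared lead-in that reaches 12 mm out.
- lane_home (a point): Where the plate's origin lies when fully home: on the deck, mid-lane, 74.6 mm inside the mouth; the end stop is 63.9 mm farther. The dark read head bridges the lane from 36.6 mm before this point (toward the mouth) to the end stop: underside 18.5 mm, top 40.5 mm above the deck.
- plate: White 96-well plate, loose, 85.5 (own x) by 127.8 mm (own y, long side), 14.4 mm high, about 0.09 kg; origin at the centre of its underside, z up. It starts on the loading deck, skewed to the lane and off its line toward the operator. Home, its near end lies 11 mm inside the mouth, before the read head, where fingers reach it. If it sticks out 12 mm more, the hood lands on it.
- hood (a joint): Angle of the amber see-through hood over the lane: 0 = fully shut, grows as its front rises, 2.10 rad = open stop. The hinge axis runs along the reader's y, at the rear. The hood weighs 0.28 kg; its stiff hinge holds it where it is left above about 1.4 rad; let go lower down it falls shut. Opened nearly to the stop (2.0 rad) it leaves most room for a hand at the lane's mouth.
- hood_bar (a point): Middle of the hood's black round handle bar, 10 mm thick, 92 mm free length, along the reader's y, 42 mm in front of the hood's front wall, 196 mm from the hinge axis. It can be pinched from above, one finger on each side, and turns between the fingers as the hood swings; shut, it is 82 mm above the worktop.
- hood_hinge (a point): Point on the hood's hinge axis (82 mm above the worktop), in the same plane across the reader as hood_bar: the bar moves on a circle of 196 mm round it, from level in front (shut) to up and 0.53 rad beyond upright (open stop).
- start_key (a joint): Travel of the green start key: 0 = up, 0.005 m = right down (4 N); springs back when let go.
- start_key_top (a point): Middle of the top face of the green start key (round, 22 mm) on the control pod; it is pressed straight down.
- red_bottle: Standing small white bottle with a red cap, 38 mm across, 84 mm high; origin at the centre of its underside. Bystander.
- green_jar: Standing sample jar with a green cap, 51 mm across, 62 mm high; origin at the centre of its underside. Bystander.
- violet_bottle: Standing bottle with a violet cap, 42 mm across, 104 mm high; origin at the centre of its underside. Bystander.

How it is judged (in metres and radians):
On the way, in this order (a step that is already met when the one before it is completed fails the run):
1. the hood is raised (value of joint hood above 1.2 rad), for 0.2 s.
2. the plate is fully home under the read head, within 4 mm of the end stop, with the hood still open (distance between plate and lane_home below 0.005 m and y of plate in the frame of lane_home below 0.004 m and value of joint hood above 0.8 rad), for 0.2 s.
3. the hood is fully shut (value of joint hood below 0.03 rad), for 0.2 s.
4. the start key is pressed right down (value of joint start_key above 0.004 m and value of joint hood below 0.03 rad), for 0.02 s.
At the end, for the whole second after the job is handed in: The plate lies still in the lane within 4 mm of the end stop and straight in the lane, the hood is fully shut (within 0.03 rad, 6 mm at the bar), the start key has been pressed right down after that and is up again (distance between plate and lane_home below 0.005 m and y of plate in the frame of lane_home below 0.004 m and angle between the y axis of plate and the y axis of reader, either way round below 0.06 rad and value of joint hood below 0.03 rad and value of joint start_key below 0.002 m and linear speed of plate below 0.01 m/s); the robot touches nothing.
It fails at once if the hood is slammed: it reaches its shut stop faster than 1.6 rad/s (0.3 m/s at the bar) (value of joint hood below 0.1 rad and velocity of joint hood below -1.6 rad/s).
It fails at once if the plate is lifted or tipped (angle between plate's own z axis and vertical above 0.15 rad or z of plate in the frame of lane_home above 0.012 m).
It fails at once if a bystander is moved more than 15 mm or tipped (distance of any of red_bottle, green_jar, violet_bottle from where it was at the start of the episode above 0.015 m or angle between any of red_bottle, green_jar, violet_bottle's own z axis and vertical above 0.3 rad).
It also fails if it takes over 72 s, if anything falls off the work surface, if the arm or the gripper's body presses on something with over 40 N, if the wrist force passes 120 N, or if a joint passes its speed limit or range.

## Robot

A 7-joint arm with a two-finger parallel gripper is mounted at the origin on a cart in front of the work surface, level with it; the furniture and walls round the work are solid. World frame = base frame: x ahead of the robot, y to its left, z up, the work surface at z = 0. Lengths are in mm, angles in rad, forces in N, time in s.
With the tool pointing down it reaches from about 400 to 875 mm from the base axis. Payload 4.4 kg.
Tool frame: the origin (TCP) lies midway between the tips of the shut fingers; the grasp point (between the pads) lies 19 mm behind it (ctrl.grip_point_offset is the distance from the TCP to the grasp point, in mm); z points along the fingers, y is the line along which they close (so a half turn about z gives the same grasp; the last joint's range is limited). The gripper opens to 85 mm and grips with 20 to 120 N. Pads are 22 mm wide; open, the fingers measure 114 mm over their backs; the gripper's body (76 mm by 85 mm) begins 54 mm behind the grasp point. The pads swing forward as they close: fully open they stand 13 mm farther back than shut.
Start: joints at [1.133, 0.628, 0.038, 1.517, -0.027, 0.996, -0.02], TCP at [236.17, -605.592, 202.913] pointing down, gripper open.
Joint ranges: [-3.06, 3.06], [-0.37, 2.12], [-1.25, 1.32], [0.18, 2.47], [-1.1, 4.24], [0.23, 1.98], [-2.94, 2.94]. Speed limits (rad/s): [2.57, 2.57, 3.14, 3.14, 3.14, 3.14, 3.14].

## Interface

Orientations are given as [roll, pitch, yaw] about the fixed x, y, z axes, in that order (R = Rz(yaw) Ry(pitch) Rx(roll)).
In Python, from cell import ctrl gives the robot as it stands.
- The arm moves only by the shell command python3 nudge.py, which reads ROWS from standard input. ROWS is a JSON list of rows, 1 to 12 of them, each an object with the fields trans (a list: dx, dy, dz in mm), rotvec (a list: a rotation vector rx, ry, rz in rad), finger_gap (the finger opening in mm); a field left out counts as zero (the opening has to be given); each row shifts and turns the commanded pose from where the row before left it, along the tool's axes as they then stand; what a row does not reach is not made up. A row lasts 1/10 s, in which the tool goes at most 50 mm and 0.15 rad, less where a joint would pass 70% of its speed; a pose out of reach is approached as far as the arm can. The fingers move at their own pace and stop on an object; the grip force is fixed at half the most. Time passes only in rows, so rows that do not move let the fingers close. It prints the time, the measured TCP pose, the force, the opening and the grip force at its end. Input that does not fit is refused with a message, and nothing moves.
- ctrl.read_state(): the state, without advancing time (a new reading comes with each control period).
- ctrl.get_image(name): name is "scene" or "side" or "wrist"; returns the picture (400x640x3 uint8, blue, green, red); there is no depth.
- ctrl.calibration(name): a dict with "fx", "fy", "cx", "cy" (pixels), "rvec" (rotation vector, rad) and "tvec" (3), from world to camera coordinates, as OpenCV has them; the wrist camera has in their place "hand_eye" (4x4, takes a point from camera to tool coordinates, whose origin is the TCP and whose axes are the flange's). Camera axes: x right, y down, z forward; pixel columns grow to the right and rows downward; lengths in mm; the calibration is good to about 2 mm. A picture is of the moment at which its call begins: read the wrist's pose just before it. calibration takes no time and is no camera call.
- ctrl.finish_job(): hands the job in; it is judged then, once.
The state is a dict: "clock": time; "qpos": joint angles; "qd": joint speeds; "tau": joint torques, N m; "eef_pos": TCP position; "tool_rot": TCP orientation; "force": force on the tool from outside, world axes, zero at the start; "torque": the same for the moment, N m; "width": finger opening in mm; "gripper_force": force on a finger pad.
Only numpy, scipy, OpenCV 4.12 (cv2) and the standard library are available. Lean on these libraries where they do the work, as an engineer would, in place of code of your own. Each camera call takes 0.05 s, during which the arm holds its last target. There are 200 camera calls.

## Working session

There is one attempt and no reset: what is moved stays moved. The work goes in short steps, Python scripts to look and compute and a shell command to move; the robot and the scene stay as the last step left them, time stands still between calls to the robot, and variables do not carry over. Pictures are saved under pics/ and viewed, at most 10 in all, crops included, and the job is handed in when it is done.

```bash
ls; mkdir -p pics
python3 - <<'E'
from cell import ctrl
import cv2
for n in ("scene","side"):
    cv2.imwrite(f"pics/{n}0.png",ctrl.get_image(n)); print(n,ctrl.calibration(n))
print(ctrl.calibration("wrist"),ctrl.grip_point_offset)
s=ctrl.read_state();print(s['clock'],s['eef_pos'],s['tool_rot'],s['width'])
E
```

```text
cell.py
nudge.py
pics
scene {'fx': 519.930115433184, 'fy': 519.930115433184, 'cx': 325.86543297160614, 'cy': 195.96137109768898, 'rvec': array([ 0.70748508, -2.6029202 ,  1.12531432]), 'tvec': array([ 474.36976857,  211.17310284, 1326.82315995])}
side {'fx': 456.2364413747769, 'fy': 456.2364413747769, 'cx': 315.4943516346906, 'cy': 198.3501889890014, 'rvec': array([ 0.69749138, -2.34660438,  1.48589522]), 'tvec': array([455.1418028 , 194.61289343, 952.40330109])}
{'fx': 298.38457805635403, 'fy': 298.38457805635403, 'cx': 321.633702682248, 'cy': 196.3212285658154, 'hand_eye': array([[-1.24827410e-04, -9.56333860e-01, -2.92276465e-01,
         7.59482679e+01],
       [ 9.99999376e-01,  2.05069300e-04, -1.09807695e-03,
         1.09210079e+00],
       [ 1.11006509e-03, -2.92276419e-01,  9.56333238e-01,
        -1.70882850e+02],
       [ 0.00000000e+00,  0.00000000e+00,  0.00000000e+00,
         1.00000000e+00]])} 18.700000000000003
0.1 [ 235.94973644 -605.01721481  202.09248132] [-3.13989007e+00  1.14834263e-05  3.71835142e-01] 85.59442536799317
```

View pics/scene0.png

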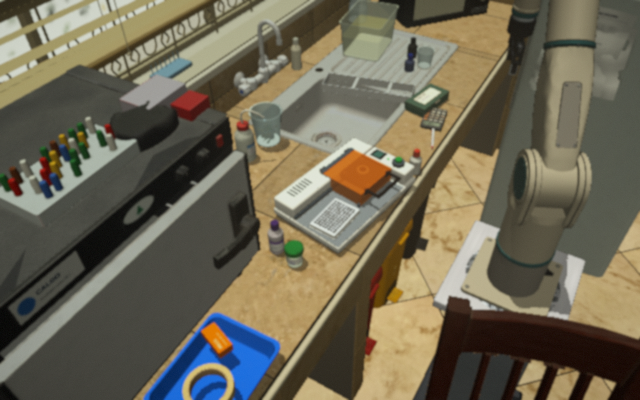

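View pics/side0.png

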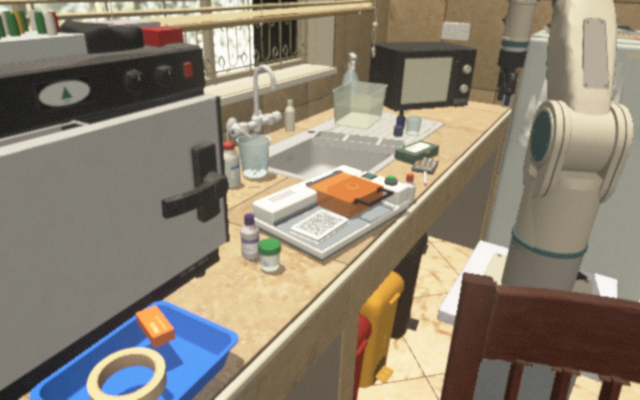

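The scene view shows the reader near (340,195), with the plate at (335,217). The violet bottle (275,237), the green jar (294,253) and a red cap (416,155) stand around it. The side view shows the same layout. I'll enlarge both.

Run:
```python
import cv2
a=cv2.imread("pics/scene0.png")[130:255,265:440]; b=cv2.imread("pics/side0.png")[160:260,245:425]
cv2.imwrite("pics/sc_crop.png",cv2.resize(a,None,fx=4.5,fy=4.5,interpolation=cv2.INTER_CUBIC))
cv2.imwrite("pics/si_crop.png",cv2.resize(b,None,fx=4.4,fy=4.4,interpolation=cv2.INTER_CUBIC))
```

```text
(no output)
```

View pics/sc_crop.png

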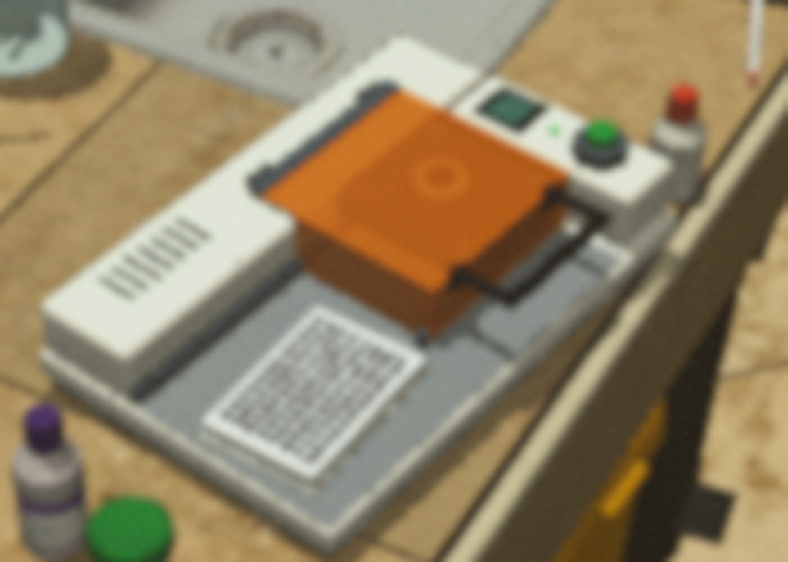

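View pics/si_crop.png

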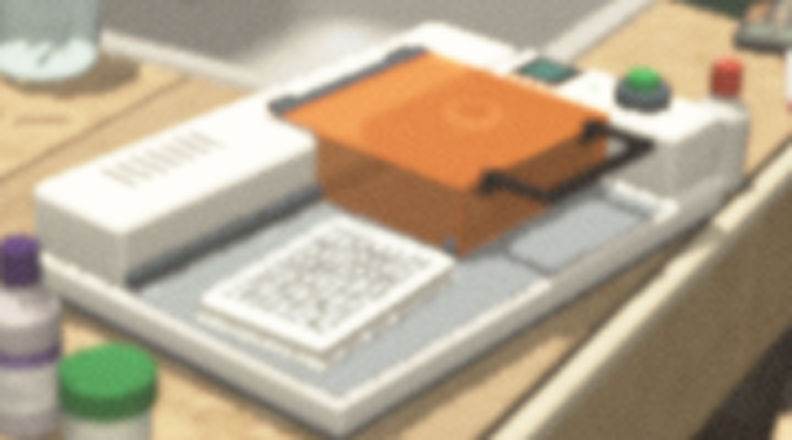

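The crops show these features. Crop pixels convert to full-image pixels as scene = c/4.5+(265,130) and side = c/4.4+(245,160).
- **Plate top corners:** scene (322,305), (427,360), (312,480), (205,418); side (335,220), (457,264), (322,355), (203,300).
- **Bar:** scene (605,215) to (510,297); side (650,145) to (548,195).
- **Key:** scene (602,132); side (643,77).

```bash
cat > h.py <<'E'
import numpy as np, cv2
from cell import ctrl
def cam(n):
    c=ctrl.calibration(n);K=np.array([[c['fx'],0,c['cx']],[0,c['fy'],c['cy']],[0,0,1]])
    return K,cv2.Rodrigues(np.array(c['rvec']))[0],np.array(c['tvec'])
C={n:cam(n) for n in("scene","side")}
def ray(n,uv):
    K,R,t=C[n];return -R.T@t,R.T@np.linalg.inv(K)@[uv[0],uv[1],1]
def atz(n,uv,z):
    o,d=ray(n,uv);return o+d*(z-o[2])/d[2]
def tri(a,b):
    P=[C[n][0]@np.c_[C[n][1],C[n][2]] for n in("scene","side")]
    X=cv2.triangulatePoints(P[0],P[1],np.array(a,float),np.array(b,float));return X[:3,0]/X[3,0]
E
python3 - <<'E'
from h import *
np.set_printoptions(precision=1,suppress=True)
for n in C: print(n,ray(n,(320,200))[0])
D={'pl_a':((322,305),(335,220),50.4),'pl_b':((427,360),(457,264),50.4),'pl_c':((312,480),(322,355),50.4),'pl_d':((205,418),(203,300),50.4),
'barR':((605,215),(650,145),82),'barL':((510,297),(548,195),82),'spRL':((45,308),(37,190),76),'spFL':((125,358),(127,228),76),'spRR':((400,38),(430,25),76),'key':((602,130),(643,75),88),
'red':((683,92),(727,65),84),'vio':((43,410),(18,240),104),'grn':((130,525),(108,365),62)}
for k,(a,b,z) in D.items():
    a=np.array(a)/4.5+(265,130);b=np.array(b)/4.4+(245,160)
    print(k,atz("scene",a,z),atz("side",b,z),tri(a,b))
E
```

```text
scene [ -20.6  946.2 1065. ]
side [-17.  904.5 577.7]
pl_a [510.    9.2  50.4] [509.9  20.7  50.4] [517.8   0.9  39.8]
pl_b [429.5  19.7  50.4] [426.4  27.4  50.4] [434.1  11.   40.7]
pl_c [440.9 141.8  50.4] [436.5 152.4  50.4] [448.3 130.6  35.6]
pl_d [521.7 130.5  50.4] [518.7 140.3  50.4] [529.1 122.1  38.7]
barR [ 379.  -124.7   82. ] [ 376.5 -115.1   82. ] [ 383.3 -134.7   72.6]
barL [397.2 -25.7  82. ] [396.6 -20.4  82. ] [400.  -30.4  76.9]
spRL [643.  120.7  76. ] [640.8 127.8  76. ] [648.5 116.1  69.2]
spFL [576.2 132.7  76. ] [571.8 136.   76. ] [579.4 127.4  70. ]
spRR [ 584.9 -231.5   76. ] [ 583.5 -220.7   76. ] [ 591.5 -240.4   67.7]
key [ 414.1 -195.    88. ] [ 417.8 -197.5   88. ] [ 413.7 -190.8   91.2]
red [ 385.7 -264.    84. ] [ 383.5 -253.5   84. ] [ 390.1 -274.9   75. ]
vio [576.6 214.8 104. ] [575.9 220.6 104. ] [580.7 212.2  99.1]
grn [507.8 233.   62. ] [508.1 236.5  62. ] [510.3 231.5  58.9]
```

```bash
echo '[{"trans":[30, -36, -4], "finger_gap":85}, {"trans":[30, -36, -4], "finger_gap":60}, {"trans":[30, -36, -4], "finger_gap":40}, {"trans":[30, -36, -4], "finger_gap":40}, {"trans":[30, -36, -4], "finger_gap":40}, {"trans":[30, -36, -4], "finger_gap":40}, {"trans":[30, -36, -4], "finger_gap":40}, {"trans":[30, -36, -4], "finger_gap":40}, {"trans":[30, -36, -4], "finger_gap":40}, {"trans":[30, -36, -4], "finger_gap":40}, {"trans":[30, -36, -4], "finger_gap":40}, {"trans":[30, -36, -4], "finger_gap":40}]' | python3 nudge.py; echo '[{"trans":[30, -36, 0], "finger_gap":40}, {"trans":[30, -36, 0], "finger_gap":40}, {"rotvec":[0, 0, -0.146], "finger_gap":40}, {"rotvec":[0, 0, -0.146], "finger_gap":40}, {"rotvec":[0, 0, -0.146], "finger_gap":40}, {"rotvec":[0, 0, -0.146], "finger_gap":40}, {"rotvec":[0, 0, -0.146], "finger_gap":40}, {"rotvec":[0, 0, -0.146], "finger_gap":40}, {"rotvec":[0, 0, -0.146], "finger_gap":40}, {"finger_gap":40}, {"finger_gap":40}]' | python3 nudge.py
cat >> h.py <<'E'
from scipy.spatial.transform import Rotation as Ro
def wsnap(fn):
    import pickle
    s=ctrl.read_state();im=ctrl.get_image("wrist");cv2.imwrite(fn,im)
    pickle.dump((s['eef_pos'],s['tool_rot']),open(fn+".p","wb"));print(s['clock'],s['eef_pos'],s['tool_rot'],s['width'])
def wz(fn,uv,z):
    import pickle
    p,r=pickle.load(open(fn+".p","rb"));c=ctrl.calibration("wrist");H=c['hand_eye']
    R=Ro.from_euler('xyz',r).as_matrix();o=p+R@H[:3,3]
    d=R@H[:3,:3]@[(uv[0]-c['cx'])/c['fx'],(uv[1]-c['cy'])/c['fy'],1];return o+d*(z-o[2])/d[2]
E
python3 - <<'E'
from h import *
wsnap("pics/w1.png")
im=cv2.imread("pics/w1.png");cv2.imwrite("pics/w1b.png",cv2.resize(im,(800,500),interpolation=cv2.INTER_CUBIC))
E
```

```text
clock: 1.3
eef_pos: [414.7, -70.5, 251.1]
tool_rot: [3.141, -0.0, 0.372]
force: [0.8, -0.6, -0.2]
width: 39.7
gripper_force: 0.0
clock: 2.4
eef_pos: [444.2, 16.4, 250.8]
tool_rot: [-3.141, 0.0, 1.39]
force: [0.6, 0.3, 1.4]
width: 40.1
gripper_force: 0.0
2.4 [444.20362967  16.37220799 250.75372852] [-3.14116581e+00  8.42627198e-05  1.39012076e+00] 40.05743606103908
```

View pics/w1b.png

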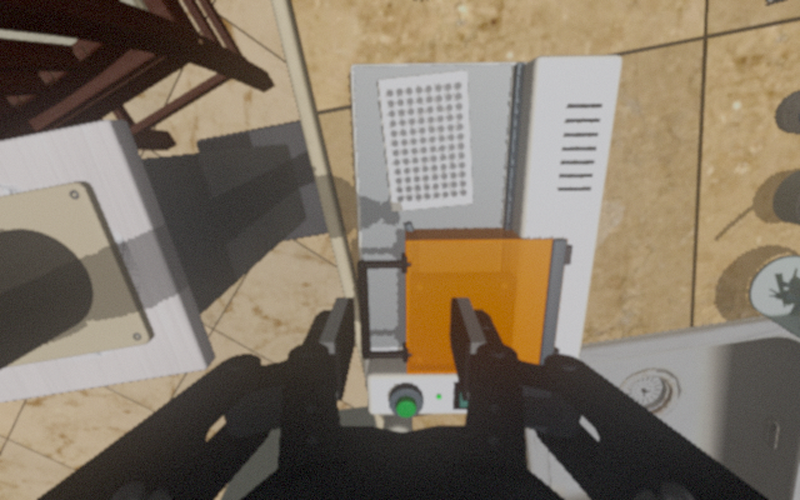

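The wrist view (800x500, 1.25x scale) shows:
- **Bar:** from (363,262) to (365,356).
- **Plate corners:** (378,80), (466,72), (473,203), (397,210).
- **Spine front-left top corner:** (535,57).
- **Key:** (405,408).
- **Lead-in tip of the front guide:** about (408,226).
- **Hood's left edge:** y ≈ 232–238.

Run:
```python
from h import *
np.set_printoptions(precision=1,suppress=True)
yaw=-.175
D={'pl1':((378,80),50.4),'pl2':((466,72),50.4),'pl3':((473,203),50.4),'pl4':((397,210),50.4),'barL':((363,262),82),'barR':((365,356),82),
'spFL':((535,57),76),'spRL':((621,56),76),'spF2':((521,235),76),'deckFL':((352,66),36),'fenceL':((517,63),48),'fence2':((505,230),48),'mouth tip':((408,228),48),'key':((405,408),88),'podL':((372,374),79),'hoodFL':((407,232),82),'hingeL':((567,250),82)}
W={k:wz("pics/w1.png",np.array(v[0])/1.25,v[1]) for k,v in D.items()}
b=W['barL']-W['barR'];print('yaw bar',-np.arctan2(b[0],b[1]));b=W['spFL']-W['spF2'];print('yaw sp',-np.arctan2(b[0],b[1]));b=W['fenceL']-W['fence2'];print('fence',-np.arctan2(b[0],b[1]))
R=np.array([[np.cos(yaw),-np.sin(yaw)],[np.sin(yaw),np.cos(yaw)]])
bc=(W['barL']+W['barR'])[:2]/2
for k,p in W.items(): print(k,p, 'rel bar (reader axes)',R.T@(p[:2]-bc))
```

```text
yaw bar -0.1912382344276848
yaw sp -0.16370882274470172
fence -0.16993563520524574
pl1 [445.5 137.9  50.4] rel bar (reader axes) [ 17.4 217.7]
pl2 [525.7 130.   50.4] rel bar (reader axes) [ 97.8 223.9]
pl3 [516.9   9.   50.4] rel bar (reader axes) [110.1 103.2]
pl4 [440.4  15.7  50.4] rel bar (reader axes) [33.7 96.5]
barL [400.4 -22.3  82. ] rel bar (reader axes) [ 0.8 52.1]
barR [ 380.5 -124.6   82. ] rel bar (reader axes) [ -0.8 -52.1]
spFL [579.6 128.2  76. ] rel bar (reader axes) [151.2 231.5]
spRL [650.6 116.   76. ] rel bar (reader axes) [223.2 231.8]
spF2 [554.4 -24.6  76. ] rel bar (reader axes) [152.9  76.6]
deckFL [423.3 156.1  36. ] rel bar (reader axes) [ -7.7 231.7]
fenceL [572.8 129.4  48. ] rel bar (reader axes) [144.3 231.5]
fence2 [546.3 -25.5  48. ] rel bar (reader axes) [145.1  74.4]
mouth tip [448.   -5.4  48. ] rel bar (reader axes) [44.8 77.1]
key [ 411.  -191.6   88. ] rel bar (reader axes) [  40.8 -112.8]
podL [ 382.6 -149.6   79. ] rel bar (reader axes) [  5.5 -76.3]
hoodFL [447.4  -0.4  82. ] rel bar (reader axes) [43.4 81.8]
hingeL [594.6 -45.3  82. ] rel bar (reader axes) [196.1  63.2]
```

```bash
echo '[{"trans":[-33, -12, 0], "rotvec":[0, 0, -0.01], "finger_gap":40}, {"trans":[-33, -12, 0], "finger_gap":40}, {"trans":[-33, -13, 0], "finger_gap":40}, {"trans":[0, 0, 40], "finger_gap":40}, {"trans":[0, 0, 40], "finger_gap":40}, {"trans":[0, 0, 20], "finger_gap":40}, {"finger_gap":40}, {"finger_gap":40}]' | python3 nudge.py
python3 - <<'E'
from h import *
print(ctrl.read_state()['qpos'])
wsnap("pics/w2.png")
E
```

```text
clock: 3.25
eef_pos: [391.4, -74.6, 151.2]
tool_rot: [-3.141, -0.0, 1.403]
force: [-0.1, 0.4, 1.6]
width: 40.0
gripper_force: 0.0
[ 0.33770019  0.37930761 -0.29064177  2.22864384  0.20191068  0.55742255
 -0.27309868]
3.25 [391.44353773 -74.58876084 151.23757202] [-3.14148970e+00 -1.25093009e-05  1.40301983e+00] 40.016320524555454
```

View pics/w2.png

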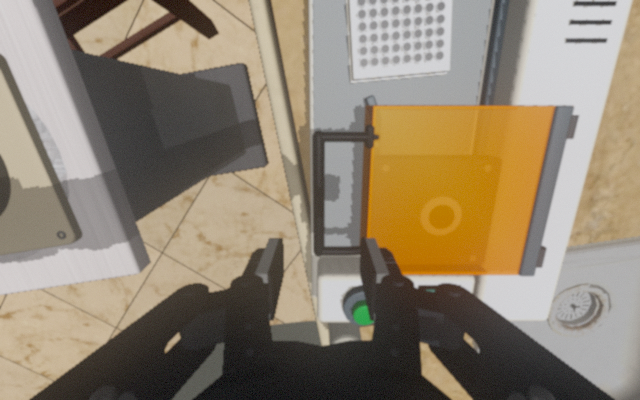

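The bar runs from (319,134) to (320,250), and the finger gap is centred near column 321. The plate corner is at (352,80), the lead-in tip at (371,100) and the key near (362,312).

Run:
```python
from h import *
for k,uv,z in (('L',(319,134),82),('R',(320,250),82),('tip',(371,98),48),('hingeL',(565,107),82),('hingeR',(531,273),82),('pl4',(352,81),50.4),('pl3',(449,72),50.4)): print(k,wz("pics/w2.png",uv,z))
```

```text
L [399.78942708 -22.53005842  82.        ]
R [ 383.45256447 -122.67737747   82.        ]
tip [448.94723029  -2.64781322  48.        ]
hingeL [590.1596783  -34.04731918  82.        ]
hingeR [ 569.32941204 -177.6631235    82.        ]
pl4 [434.26056672  13.73675298  50.4       ]
pl3 [516.0035346    7.08806265  50.4       ]
```

```bash
echo '[{"trans":[0, 0, 40], "finger_gap":40}, {"trans":[0, 0, 40], "finger_gap":40}, {"trans":[0, 0, 7], "finger_gap":40}, {"finger_gap":40}, {"finger_gap":0}, {"finger_gap":0}, {"finger_gap":0}, {"finger_gap":0}]' | python3 nudge.py; python3 -c "
from cell import ctrl
s=ctrl.read_state();print(s['qpos'],s['force'])"
```

```text
clock: 4.1
eef_pos: [391.8, -75.0, 64.8]
tool_rot: [3.14, 0.0, 1.403]
force: [0.2, -0.4, 0.3]
width: 0.1
gripper_force: 0.0
[ 0.24164135  0.55821506 -0.17350176  2.31174644  0.32502263  0.29092507
 -0.38543457] [ 0.20310014 -0.4074696   0.32455062]
```

Run:
```python
from h import *
wsnap("pics/w3.png")
im=ctrl.get_image("side");a=im[150:250,270:430]
w=cv2.imread("pics/w3.png")
a=cv2.resize(a,(640,400),interpolation=cv2.INTER_CUBIC)
cv2.imwrite("pics/c3.png",cv2.resize(np.vstack([a,w]),(480,600)))
```

```text
4.1 [391.7726838  -74.97694721  64.77138566] [3.13966657e+00 1.71032675e-05 1.40337494e+00] 0.14359767083240788
```

View pics/c3.png

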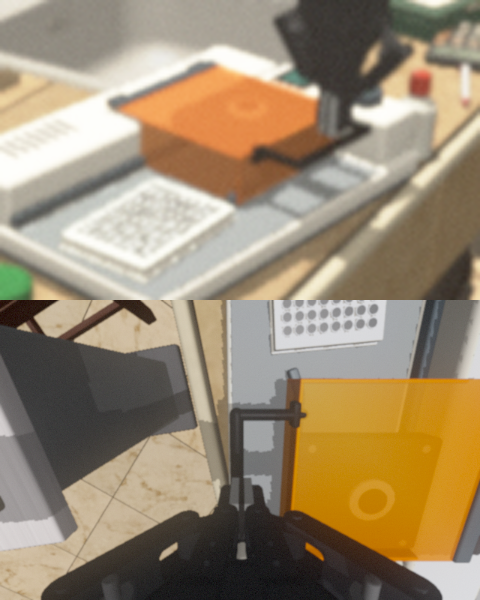

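Run:
```python
import cv2
w=cv2.imread("pics/w3.png")[130:380,220:460]
cv2.imwrite("pics/c4.png",cv2.resize(w,None,fx=2.3,fy=2.3,interpolation=cv2.INTER_CUBIC))
```

```text
(no output)
```

View pics/c4.png

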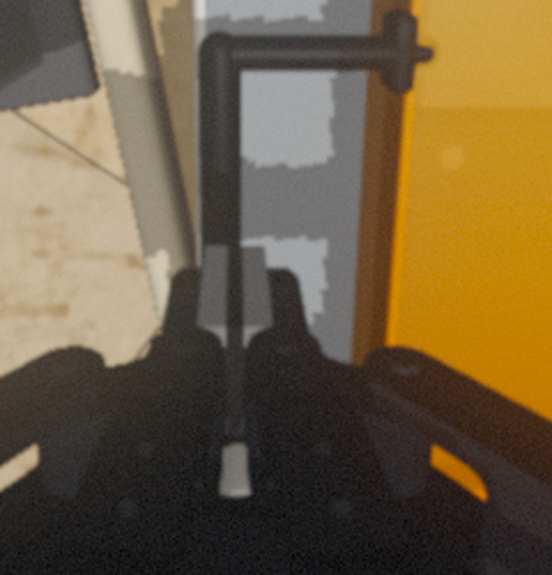

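Run:
```python
from h import *
c=ctrl.calibration("wrist");H=np.linalg.inv(c['hand_eye'])
for p in ((0,0,0),(11,0,0),(11,0,-19),(0,0,-19),(-11,0,-19)):
    q=H[:3,:3]@p+H[:3,3];print(p,c['fx']*q[0]/q[2]+c['cx'],c['fy']*q[1]/q[2]+c['cy'])
for z in (50,60,70,82,90): print(z,wz("pics/w2.png",(319,131),z),wz("pics/w3.png",(315.5,147),z), wz("pics/w1.png",(291,208),z))
print(ctrl.read_state())
```

```text
(0, 0, 0) 318.9724563878817 230.68153317853725
(11, 0, 0) 318.92329093150215 214.02815867915604
(11, 0, -19) 318.6062980533561 226.0832846262623
(0, 0, -19) 318.6669024649867 244.31816089024431
(-11, 0, -19) 318.72522340118485 261.8659767432289
50 [399.46313588 -22.72497194  50.        ] [397.96739031 -25.60548995  50.        ] [396.05045912 -30.72788823  50.        ]
60 [399.68832246 -21.94811169  60.        ] [398.3759854  -24.32891758  60.        ] [397.75374287 -27.50094761  60.        ]
70 [399.91350904 -21.17125144  70.        ] [398.78458049 -23.05234521  70.        ] [399.45702662 -24.27400699  70.        ]
82 [400.18373294 -20.23901914  82.        ] [399.27489459 -21.52045837  82.        ] [401.50096712 -20.40167825  82.        ]
90 [400.3638822  -19.61753094  90.        ] [399.60177066 -20.49920048  90.        ] [402.86359412 -17.82012575  90.        ]
{'clock': 4.2, 'qpos': array([ 0.24134729,  0.5591487 , -0.17330077,  2.31203786,  0.32508707,
        0.29063703, -0.38548265]), 'qd': array([-0.00348221,  0.00828551,  0.00319642,  0.0021424 ,  0.00080982,
       -0.00220669, -0.00097586]), 'tau': array([ 2.29830301e-02, -3.96707833e+01, -9.46346372e-01, -6.33002624e+00,
        2.48086391e-03, -2.60398556e-03,  1.31100442e-03]), 'eef_pos': array([391.4229516 , -74.85652593,  64.36575779]), 'tool_rot': array([ 3.14062112e+00, -1.57340562e-05,  1.40353900e+00]), 'force': array([-0.50871779, -0.30953768, -0.0694225 ]), 'torque': array([-0.02127666,  0.03543922,  0.01049931]), 'gripper_force': 0.0, 'width': -0.4768389968033473}
```

Run:
```python
from h import *
s=ctrl.read_state();p=s['eef_pos']
for n in C:
    im=ctrl.get_image(n);cv2.imwrite(f"pics/{n}4.png",im)
    for z in (0,20,35): 
        q=C[n][0]@(C[n][1]@(p+[0,0,z])+C[n][2]);q=q[:2]/q[2];print(n,z,q)
        if z!=20: cv2.drawMarker(im,tuple(int(round(v)) for v in q),(255,0,255),cv2.MARKER_CROSS,3,1)
    c=q.astype(int);cv2.imwrite(f"pics/m_{n}.png",cv2.resize(im[c[1]-30:c[1]+45,c[0]-50:c[0]+50],(800,600),interpolation=cv2.INTER_CUBIC))
a=cv2.imread("pics/m_scene.png");b=cv2.imread("pics/m_side.png");cv2.imwrite("pics/m.png",cv2.resize(np.hstack([a,b]),(800,300)))
```

```text
scene 0 [387.50975833 190.99557073]
scene 20 [388.01962646 185.7619479 ]
scene 35 [388.40831825 181.77215887]
side 0 [380.28972548 203.23091732]
side 20 [380.95699941 196.17072533]
side 35 [381.46404777 190.80582397]
```

View pics/m.png

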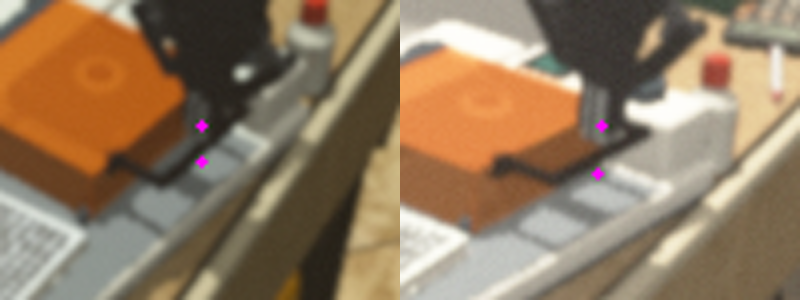

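The marked views put the real fingertips level with the bar, about 25–30 mm short of the reported TCP. I'll touch down gently on the bar with the shut fingers to measure this.

```bash
for i in 1; do echo '[{"trans":[0, 0, 2], "finger_gap":0}, {"trans":[0, 0, 2], "finger_gap":0}]' | python3 nudge.py|grep -E "eef|force"; echo '[{"trans":[0, 0, 2], "finger_gap":0}, {"finger_gap":0}]' | python3 nudge.py|grep -E "eef|force"; done; python3 -c "
from cell import ctrl
s=ctrl.read_state();print(s['qpos'],s['force'])"
```

```text
eef_pos: [391.1, -74.8, 59.8]
force: [-0.2, -0.6, 0.4]
gripper_force: 0.0
eef_pos: [391.1, -74.8, 58.3]
force: [-0.7, 0.9, 12.7]
gripper_force: 6.0
[ 0.23460749  0.573003   -0.16510734  2.31631118  0.33825048  0.27318377
 -0.39792886] [-0.73527517  0.89999297 12.69855578]
```

Contact at TCP z≈58.7 on the bar top (87) confirms that the tips sit about 28 mm behind the reported TCP. j6 is near its limit, so I'll tilt the tool 0.15 rad toward the base and go deeper.

```bash
echo '[{"trans":[0, 0, -8], "finger_gap":36}, {"finger_gap":36}, {"trans":[0, -6, 0], "rotvec":[0.15, 0, 0], "finger_gap":36}, {"finger_gap":36}, {"trans":[0, 2, 12], "finger_gap":36}, {"trans":[0, 2, 12], "finger_gap":36}, {"finger_gap":36}]' | python3 nudge.py;python3 -c "
from cell import ctrl
s=ctrl.read_state();print(s['qpos'],s['force'])"; echo '[{"finger_gap":0}, {"finger_gap":0}, {"finger_gap":0}, {"finger_gap":0}]' | python3 nudge.py
```

```text
clock: 5.4
eef_pos: [385.2, -74.1, 40.1]
tool_rot: [-3.003, 0.001, 1.404]
force: [0.7, -0.3, 1.0]
width: 36.2
gripper_force: 0.0
[ 0.28597151  0.65574179 -0.23535276  2.2077347   0.30932959  0.44962554
 -0.36853732] [ 0.65497486 -0.32853738  1.04719908]
clock: 5.8
eef_pos: [382.7, -73.8, 41.8]
tool_rot: [-2.998, 0.002, 1.404]
force: [-6.5, 1.6, 5.0]
width: 8.0
gripper_force: 58.6
```

```bash
echo '[{"trans":[0, -2, -19.5], "finger_gap":0}, {"trans":[0, 0, -19.6], "finger_gap":0}, {"trans":[0, 2, -19.5], "finger_gap":0}, {"trans":[0, 4, -19.2], "finger_gap":0}, {"finger_gap":0}]' | python3 nudge.py
```

```text
clock: 6.3
eef_pos: [398.0, -76.3, 119.4]
tool_rot: [-3.0, 0.002, 1.403]
force: [-6.0, 1.7, -0.4]
width: 7.8
gripper_force: 59.0
```

```bash
echo '[{"trans":[0, 5.8, -18.7], "finger_gap":0}, {"trans":[0, 7.6, -18], "finger_gap":0}, {"trans":[0, 9.4, -17.2], "finger_gap":0}, {"trans":[0, 11.1, -16.1], "finger_gap":0}, {"trans":[0, 12.6, -15], "finger_gap":0}, {"trans":[0, 14, -13.6], "finger_gap":0}, {"trans":[0, 15.4, -12.2], "finger_gap":0}, {"trans":[0, 16.5, -10.6], "finger_gap":0}, {"finger_gap":0}]' | python3 nudge.py; echo '[{"trans":[0, 17.5, -8.9], "finger_gap":0}, {"trans":[0, 18.2, -7.1], "finger_gap":0}, {"trans":[0, 18.9, -5.3], "finger_gap":0}, {"trans":[0, 19.3, -3.3], "finger_gap":0}, {"trans":[0, 19.5, -1.4], "finger_gap":0}, {"trans":[0, 19.6, 0.6], "finger_gap":0}, {"trans":[0, 19.4, 2.5], "finger_gap":0}, {"trans":[0, 18, 4], "finger_gap":0}, {"finger_gap":0}, {"finger_gap":0}]' | python3 nudge.py
```

```text
clock: 7.2
eef_pos: [507.5, -94.9, 228.9]
tool_rot: [-3.004, 0.003, 1.403]
force: [-8.5, -0.2, 23.2]
width: 7.6
gripper_force: 61.3
clock: 8.2
eef_pos: [657.6, -119.4, 223.5]
tool_rot: [-3.005, 0.0, 1.403]
force: [1.8, 0.8, 0.2]
width: 7.4
gripper_force: 62.4
```

```bash
echo '[{"finger_gap":30}, {"finger_gap":36}, {"finger_gap":36}, {"trans":[0, -3, -20], "finger_gap":36}, {"trans":[0, -4, -30], "finger_gap":36}, {"finger_gap":36}]' | python3 nudge.py
cat >> h.py <<'E'
def orange(n):
    im=ctrl.get_image(n).astype(int);b,g,r=im[...,0],im[...,1],im[...,2]
    m=((r>140)&(r-g>60)&(g-b>25)).astype(np.uint8);k,l,st,ce=cv2.connectedComponentsWithStats(m)
    o=[(st[i][:5].tolist(),ce[i].round(1).tolist()) for i in range(1,k) if st[i][4]>150];print(n,o)
E
python3 - <<'E'
from h import *
orange("scene");orange("side")
R=np.array([[.9859,-.167],[.167,.9859]]).T if 0 else np.array([[.9859,.167],[-.167,.9859]])
bar=np.array([391.6,-72.6,82]);ex=np.array([.986,-.167,0]);ey=np.array([.167,.986,0])
for a in (1.6,2.,2.1):
  b=bar+ex*196+196*(-np.cos(a)*ex+np.sin(a)*np.array([0,0,1]))
  h=bar+ex*196+154*(-np.cos(a)*ex+np.sin(a)*np.array([0,0,1]))
  for n in C: print(a,n,[ (lambda q:(q[:2]/q[2]).round(1))(C[n][0]@(C[n][1]@p+C[n][2])) for p in (b,h+ey*70,h-ey*70)])
E
```

```text
clock: 8.8
eef_pos: [659.1, -119.6, 278.2]
tool_rot: [-3.011, 0.001, 1.404]
force: [-0.2, -0.2, -0.4]
width: 36.1
gripper_force: 0.0
scene [([302, 102, 41, 23, 217], [322.2, 113.4]), ([202, 323, 29, 31, 463], [215.8, 337.5])]
side [([289, 119, 48, 59, 1825], [313.2, 147.2]), ([136, 307, 37, 39, 728], [154.5, 324.9])]
1.6 scene [array([332.4, 102.4]), array([316.3, 126.6]), array([348.3, 104.6])]
1.6 side [array([322.8, 106.3]), array([304.7, 127.4]), array([339.4, 117. ])]
2.0 scene [array([311.8,  98.3]), array([300.4, 122.8]), array([332.4, 101.5])]
2.0 side [array([301.7, 107.5]), array([288.1, 127.7]), array([322.9, 117.6])]
2.1 scene [array([307.4,  98.9]), array([296.9, 123.1]), array([328.8, 101.9])]
2.1 side [array([297.1, 109.6]), array([284.5, 129.2]), array([319.3, 119.1])]
```

```bash
echo '[{"trans":[0, -20, 0], "rotvec":[-0.13, 0, 0], "finger_gap":0}, {"trans":[23, -39, 0], "finger_gap":0}, {"trans":[23, -39, 0], "finger_gap":0}, {"trans":[23, -39, 0], "finger_gap":0}, {"trans":[23, -39, 0], "finger_gap":0}, {"trans":[23, -39, 0], "finger_gap":0}, {"trans":[23, -39, 0], "finger_gap":0}, {"trans":[24, -20, 20], "finger_gap":0}, {"trans":[0, 0, 45], "finger_gap":0}, {"trans":[0, 0, 45], "finger_gap":0}, {"trans":[0, 0, 40], "finger_gap":0}, {"finger_gap":0}]' | python3 nudge.py
python3 - <<'E'
from h import *
s=ctrl.read_state();p=s['eef_pos']
d=p[:2]-[501.2,-24.2];print(s['qpos'],d@[.986,-.167],d@[.167,.986])
E
```

```text
clock: 10.1
eef_pos: [407.9, 84.3, 125.0]
tool_rot: [-3.12, 0.006, 1.405]
force: [0.1, 0.5, 0.8]
width: 0.0
gripper_force: 0.0
[-0.00944783  0.46705138 -0.35499355  2.19127351  0.29297896  0.55002648
 -0.75023   ] -110.11254124045276 91.43682528722093
```

```bash
echo '[{"trans":[0, 8, 40], "finger_gap":0}, {"trans":[0, 0, 40], "finger_gap":0}, {"trans":[0, 0, 20], "finger_gap":0}, {"finger_gap":0}]' | python3 nudge.py; echo '[{"trans":[0, 0, 5], "finger_gap":0}, {"trans":[0, 0, 5], "finger_gap":0}, {"finger_gap":0}]' | python3 nudge.py
python3 - <<'E'
from h import *
s=ctrl.read_state();p=s['eef_pos']
d=p[:2]-[501.2,-24.2];print(s['qpos'],d@[.986,-.167],d@[.167,.986])
E
```

```text
clock: 10.5
eef_pos: [418.7, 84.0, 28.1]
tool_rot: [-3.128, 0.003, 1.404]
force: [-0.8, -0.7, 1.2]
width: 0.3
gripper_force: 0.0
clock: 10.8
eef_pos: [420.3, 84.4, 19.7]
tool_rot: [-3.132, 0.0, 1.403]
force: [-0.5, -0.5, 0.5]
width: -0.1
gripper_force: 0.0
[-0.13091205  0.68212802 -0.18796644  2.2480047   0.46856329  0.2554923
 -0.90131069] -97.95240675698648 93.58865025423373
```

```bash
echo '[{"trans":[0, -4, 0], "rotvec":[0.1, 0, 0], "finger_gap":0}, {"trans":[0, 0, 6], "finger_gap":0}, {"finger_gap":0}]' | python3 nudge.py; echo '[{"trans":[0, 5, 0.5], "finger_gap":0}, {"trans":[0, 5, 0.5], "finger_gap":0}, {"trans":[0, 5, 0.5], "finger_gap":0}, {"finger_gap":0}]' | python3 nudge.py;  python3 - <<'E'
from h import *
s=ctrl.read_state();p=s['eef_pos']
d=p[:2]-[501.2,-24.2];print(s['qpos'],d@[.986,-.167],d@[.167,.986])
E
```

```text
clock: 11.1
eef_pos: [415.4, 84.5, 12.7]
tool_rot: [-3.032, 0.0, 1.401]
force: [-0.2, 0.1, 0.3]
width: -0.0
gripper_force: 0.0
clock: 11.5
eef_pos: [430.1, 82.9, 9.8]
tool_rot: [-3.032, 0.001, 1.404]
force: [-0.2, 0.5, 0.6]
width: -0.3
gripper_force: 0.1
[-0.00282666  0.74597405 -0.32123282  2.13051603  0.42521669  0.42828257
 -0.81985767] -87.97111881189126 93.72610107782997
```

```bash
echo '[{"trans":[0, 5, -3.5], "finger_gap":0}, {"trans":[0, 6, -0.7], "finger_gap":0}, {"trans":[0, 6, -0.7], "finger_gap":0}, {"trans":[0, 6, -0.7], "finger_gap":0}, {"finger_gap":0}]' | python3 nudge.py; echo '[{"trans":[0, 4, -0.4], "finger_gap":0}, {"trans":[0, 4, -0.4], "finger_gap":0}, {"finger_gap":0}]' | python3 nudge.py;python3 - <<'E'
from h import *
s=ctrl.read_state();p=s['eef_pos']
d=p[:2]-[501.2,-24.2];print(d@[.986,-.167],d@[.167,.986])
E
```

```text
clock: 12.0
eef_pos: [453.9, 78.6, 12.9]
tool_rot: [-3.032, 0.001, 1.403]
force: [0.0, 0.5, -0.8]
width: 0.0
gripper_force: 0.0
clock: 12.3
eef_pos: [457.9, 78.8, 12.6]
tool_rot: [-3.026, 0.001, 1.405]
force: [-5.0, 3.6, 3.7]
width: -0.1
gripper_force: 3.6
-59.86554336270966 94.28941015286006
```

```bash
for k in 1; do echo '[{"trans":[0, 3, -0.3], "finger_gap":0}, {"finger_gap":0}]' | python3 nudge.py|grep -E "eef|^force"; echo '[{"trans":[0, 3, -0.3], "finger_gap":0}, {"finger_gap":0}]' | python3 nudge.py|grep -E "eef|^force";echo '[{"trans":[0, 3, -0.3], "finger_gap":0}, {"finger_gap":0}]' | python3 nudge.py|grep -E "eef|^force"; done
cat >> h.py <<'E'
def white(n,o=(501.2,-24.2)):
    "plate top by colour in scene/side within deck area"
E
python3 - <<'E'
from h import *
# mark plate: bright low-saturation blob near deck in both fixed views
for n in C:
    im=ctrl.get_image(n);cv2.imwrite(f"pics/{n}5.png",im)
E
```

```text
eef_pos: [458.0, 78.7, 12.6]
force: [-10.2, 5.5, 6.0]
eef_pos: [458.0, 78.6, 12.6]
force: [-15.4, 7.7, 9.3]
eef_pos: [458.1, 78.5, 12.6]
force: [-19.6, 9.3, 14.1]
```

```bash
echo '[{"trans":[0, -25, 2], "finger_gap":0}, {"trans":[0, 0, -40], "finger_gap":0}, {"trans":[0, 0, -20], "rotvec":[-0.11, 0, 0], "finger_gap":0}, {"trans":[40, 30, 0], "finger_gap":0}, {"trans":[40, 30, 0], "finger_gap":0}, {"trans":[3, 11, 0], "finger_gap":0}, {"finger_gap":0}, {"finger_gap":0}]' | python3 nudge.py
cat >> h.py <<'E'
O=np.array([501.2,-24.2]);EX=np.array([.986,-.167]);EY=np.array([.167,.986])
def rf():
    s=ctrl.read_state();d=s['eef_pos'][:2]-O;print("reader",(d@EX).round(1),(d@EY).round(1),s['eef_pos'][2].round(1),s['tool_rot'].round(3),"F",(s['force'][:2]@EX).round(1),(s['force'][:2]@EY).round(1),s['force'][2].round(1),s['clock'])
def proj(n,p):
    q=C[n][0]@(C[n][1]@np.asarray(p,float)+C[n][2]);return q[:2]/q[2]
E
python3 - <<'E'
from h import *
rf()
# plate check: overlay predicted plate top outlines vs image edges; search best x,y,yaw by edge contrast
res=[]
def score(ims,x,y,a):
    c=0
    for n,im in ims.items():
        H=np.array([[np.cos(a),-np.sin(a)],[np.sin(a),np.cos(a)]])
        def w(u,v):
            q=np.array([x,y])+H@[u,v];return np.r_[O+q[0]*EX+q[1]*EY,50.4]
        # inside border ring bright, outside darker
        for e in np.linspace(-.85,.85,9):
            for (i,o) in (((40.5,60*e),(46,60*e)),((-40.5,60*e),(-46,60*e)),((40*e,61.5),(40*e,67.5)),((40*e,-61.5),(40*e,-67.5))):
                a1=proj(n,w(*i));b1=proj(n,w(*o))
                f=lambda q:float(cv2.getRectSubPix(im,(1,1),(float(q[0]),float(q[1])))[0,0])
                c+=f(a1)-f(b1)
    return c
from scipy.optimize import differential_evolution as de
ims={n:ctrl.get_image(n)[...,0].astype(np.float32) for n in("scene",)}
old={"scene":cv2.imread("pics/scene0.png")[...,0].astype(np.float32)}
for I,nm in((old,'start'),(ims,'now')):
    r=de(lambda v:-score(I,*v),[(-50,15),(60,120),(-.2,.2)],seed=1,maxiter=25,popsize=10,polish=False);print(nm,r.x.round(3),-r.fun)
E
```

```text
clock: 13.8
eef_pos: [534.1, 147.9, 72.5]
tool_rot: [-3.139, 0.003, 1.403]
force: [0.0, -0.1, -0.4]
width: 0.5
gripper_force: 0.0
reader 3.7 175.2 72.5 [-3.139e+00  3.000e-03  1.403e+00] F 0.1 -0.1 -0.4 13.8
start [-3.7731e+01  9.2780e+01  8.9000e-02] 1716.2397079467773
now [-7.0000e-02  9.1742e+01 -1.0000e-02] 1735.3076248168945
```

```bash
echo '[{"trans":[0, -2, 40], "finger_gap":0}, {"trans":[0, 0, 14], "finger_gap":0}, {"finger_gap":0}, {"finger_gap":0}]' | python3 nudge.py|grep -E "eef|^force";echo '[{"trans":[-6, 0, 0], "finger_gap":0}, {"trans":[-6, 0, 0], "finger_gap":0}, {"trans":[-6, 0, 0], "finger_gap":0}, {"trans":[-6, 0, 0], "finger_gap":0}, {"trans":[-6, 0, 2], "finger_gap":0}, {"finger_gap":0}]' | python3 nudge.py|grep -E "eef|^force";  python3 -c "
from h import *
rf()"
```

```text
eef_pos: [532.8, 149.1, 19.2]
force: [0.4, -0.0, -0.1]
eef_pos: [530.0, 124.8, 19.4]
force: [-2.1, 8.8, 14.7]
reader 3.5 151.7 19.4 [ 3.138 -0.007  1.406] F -3.6 8.3 14.7 14.85
```

```bash
cat >> h.py <<'E'
def score(ims,x,y,a):
    c=0;H=np.array([[np.cos(a),-np.sin(a)],[np.sin(a),np.cos(a)]])
    E=np.linspace(-.85,.85,9)
    pi=np.r_[[(40.5,60*e) for e in E],[(-40.5,60*e) for e in E],[(40*e,61.5) for e in E],[(40*e,-61.5) for e in E]]
    po=np.r_[[(46,60*e) for e in E],[(-46,60*e) for e in E],[(40*e,67.5) for e in E],[(40*e,-67.5) for e in E]]
    for n,im in ims.items():
        v=[]
        for P in(pi,po):
            q=np.array([x,y])+P@H.T;w=np.c_[O+q[:,:1]*EX+q[:,1:]*EY,np.full(len(q),50.4)]
            uv=C[n][0]@(C[n][1]@w.T+C[n][2][:,None]);uv=(uv[:2]/uv[2]).astype(np.float32)
            v.append(cv2.remap(im,uv[0][None],uv[1][None],cv2.INTER_LINEAR).sum())
        c+=v[0]-v[1]
    return c
def plate(yr,names=("scene",)):
    from scipy.optimize import differential_evolution as de
    ims={n:ctrl.get_image(n)[...,0].astype(np.float32) for n in names}
    r=de(lambda v:-score(ims,*v),[(-50,15),yr,(-.2,.2)],seed=1,maxiter=40,popsize=12,polish=False);print("plate",r.x.round(3),-r.fun)
E
python3 -c "
from h import *
plate((40,120))"
```

```text
plate [-1.818 41.254 -0.088] 1098.5380859375
```

```bash
echo '[{"trans":[0, 0, -10], "finger_gap":0}, {"trans":[0, 0, -20], "finger_gap":0}, {"trans":[32, 0, -10], "finger_gap":0}, {"finger_gap":0}, {"finger_gap":0}]' | python3 nudge.py|grep -E "eef|^force"; python3 -c "
from h import *
rf()
plate((40,120));plate((40,120),('scene','side'))
im=ctrl.get_image('wrist');cv2.imwrite('pics/w6.png',im)"
```

```text
eef_pos: [533.3, 150.8, 57.1]
force: [-0.2, -0.1, 0.2]
reader 2.4 178.0 57.1 [-3.141e+00  2.000e-03  1.404e+00] F -0.2 -0.2 0.2 15.4
plate [ 2.1000e-02  7.6906e+01 -3.0000e-03] 1495.134765625
plate [-2.1450e+00  8.0174e+01  2.2000e-02] 2566.7998046875
```

```bash
echo '[{"trans":[-14, -1, 30], "finger_gap":0}, {"trans":[0, 0, 7], "finger_gap":0}, {"finger_gap":0}, {"finger_gap":0}]' | python3 nudge.py|grep -E "eef|^force";python3 -c "
from h import *
rf()";echo '[{"trans":[-5, 0, 0], "finger_gap":0}, {"trans":[-5, 0, 0], "finger_gap":0}, {"trans":[-5, 0, 0], "finger_gap":0}, {"finger_gap":0}]' | python3 nudge.py|grep -E "eef|^force";  python3 -c "
from h import *
rf()"
```

```text
eef_pos: [530.4, 138.4, 20.2]
force: [-0.8, -0.2, 0.7]
reader 1.6 165.2 20.2 [-3.141  0.     1.404] F -0.7 -0.3 0.7 16.0
eef_pos: [527.9, 122.0, 20.4]
force: [0.4, -0.2, 0.1]
reader 1.9 148.6 20.4 [-3.141e+00  1.000e-03  1.402e+00] F 0.4 -0.2 0.1 16.4
```

```bash
echo '[{"trans":[-5, 0, 0], "finger_gap":0}, {"trans":[-5, 0, 0], "finger_gap":0}, {"trans":[0, 0, 3], "finger_gap":0}, {"trans":[0, 0, 3], "finger_gap":0}, {"finger_gap":0}]' | python3 nudge.py|grep -E "eef|^force";python3 -c "
from h import *
rf();plate((40,90))"
```

```text
eef_pos: [525.8, 112.9, 13.7]
force: [-0.5, 1.1, 0.1]
reader 1.4 139.3 13.7 [-3.140e+00  1.000e-03  1.404e+00] F -0.7 1.0 0.1 16.9
plate [ 7.1000e-02  6.6679e+01 -1.2000e-02] 1030.5166015625
```

```bash
echo '[{"trans":[-6, 0, 0], "finger_gap":0}, {"trans":[-6, 0, 0], "finger_gap":0}, {"trans":[-6, 0, 0], "finger_gap":0}, {"trans":[-6, 0, 0], "finger_gap":0}, {"trans":[-6, 0, 0], "finger_gap":0}, {"trans":[-6, 0, 0], "finger_gap":0}, {"finger_gap":0}]' | python3 nudge.py|grep -E "eef|^force";python3 -c "
from h import *
rf()"; echo '[{"trans":[-6, 0, 0], "finger_gap":0}, {"trans":[-6, 0, 0], "finger_gap":0}, {"trans":[-6, 0, 0], "finger_gap":0}, {"trans":[-6, 0, 0], "finger_gap":0}, {"trans":[-6, 0, 0], "finger_gap":0}, {"finger_gap":0}]' | python3 nudge.py|grep -E "eef|^force";python3 -c "
from h import *
rf();plate((-30,60))"
```

```text
eef_pos: [519.8, 76.0, 14.0]
force: [0.4, -0.1, -0.5]
reader 1.6 101.9 14.0 [-3.140e+00  2.000e-03  1.402e+00] F 0.4 -0.0 -0.5 17.65
eef_pos: [514.6, 46.4, 14.0]
force: [0.4, -0.3, 0.7]
reader 1.4 71.9 14.0 [-3.140e+00  2.000e-03  1.402e+00] F 0.5 -0.2 0.7 18.25
plate [ 0.068 22.947 -0.047] 711.130859375
```

```bash
echo '[{"trans":[-6, 0, 0], "finger_gap":0}, {"trans":[-6, 0, 0], "finger_gap":0}, {"trans":[-6, 0, 0], "finger_gap":0}, {"trans":[-6, 0, 0], "finger_gap":0}, {"trans":[-6, 0, 0], "finger_gap":0}, {"finger_gap":0}]' | python3 nudge.py|grep -E "eef|^force";python3 -c "
from h import *
rf()
im=ctrl.get_image('side')[110:260,240:440];w=ctrl.get_image('wrist')
cv2.imwrite('pics/last.png',np.vstack([cv2.resize(im,(480,300),interpolation=cv2.INTER_CUBIC),cv2.resize(w,(480,300))]))"
```

```text
eef_pos: [509.6, 16.8, 14.0]
force: [-0.6, -0.6, 1.3]
reader 1.4 41.8 14.0 [-3.140e+00  2.000e-03  1.402e+00] F -0.5 -0.7 1.3 18.9
```

View pics/last.png

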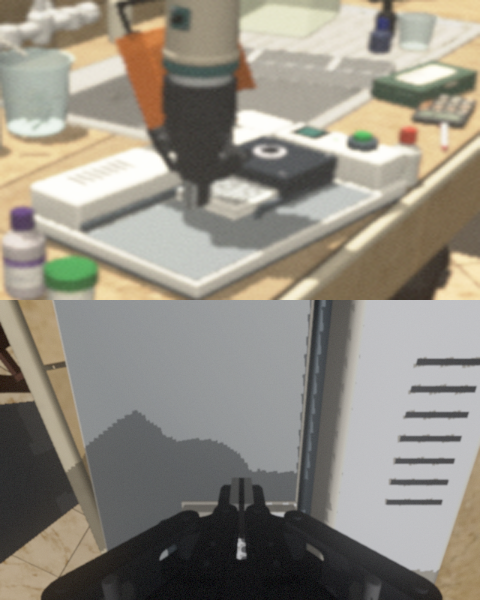

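The side view shows the plate going under the dark read head with the hood open. In the wrist view the plate's near edge (row ≈503, columns 182–297) is square to the fence and right at the finger. I'll keep pushing to the stop.

```bash
echo '[{"trans":[-6, 0, 0], "finger_gap":0}, {"trans":[-6, 0, 0], "finger_gap":0}, {"trans":[-6, 0, 0], "finger_gap":0}, {"trans":[-6, 0, 0], "finger_gap":0}, {"trans":[-6, 0, 0], "finger_gap":0}, {"finger_gap":0}]' | python3 nudge.py|grep -E "eef|^force";python3 -c "
from h import *
rf()"; echo '[{"trans":[-4, 0, 0], "finger_gap":0}, {"trans":[-4, 0, 0], "finger_gap":0}, {"finger_gap":0}]' | python3 nudge.py|grep -E "eef|^force";python3 -c "
from h import *
rf()";echo '[{"trans":[-3, 0, 0], "finger_gap":0}, {"finger_gap":0}]' | python3 nudge.py|grep -E "eef|^force"
```

```text
eef_pos: [504.6, -12.7, 14.0]
force: [0.2, 0.6, -0.5]
reader 1.4 11.9 14.0 [-3.140e+00  2.000e-03  1.402e+00] F 0.1 0.7 -0.5 19.6
eef_pos: [503.5, -19.8, 14.1]
force: [-0.4, 0.3, 0.4]
reader 1.5 4.7 14.1 [-3.140e+00  2.000e-03  1.403e+00] F -0.4 0.2 0.4 19.9
eef_pos: [503.3, -21.5, 14.1]
force: [-0.6, 1.5, 0.1]
```

```bash
for i in 1; do echo '[{"trans":[-3, 0, 0], "finger_gap":0}, {"finger_gap":0}]' | python3 nudge.py|grep -E "eef|^force";echo '[{"trans":[-3, 0, 0], "finger_gap":0}, {"finger_gap":0}]' | python3 nudge.py|grep -E "eef|^force";echo '[{"trans":[-2, 0, 0], "finger_gap":0}, {"finger_gap":0}, {"finger_gap":0}]' | python3 nudge.py|grep -E "eef|^force";done;python3 -c "
from h import *
rf()"
```

```text
eef_pos: [503.3, -21.5, 14.2]
force: [0.1, 7.1, 0.1]
eef_pos: [503.4, -21.6, 14.4]
force: [0.6, 12.5, 0.9]
eef_pos: [503.5, -21.6, 14.4]
force: [0.4, 16.6, 0.4]
reader 1.8 3.0 14.4 [ 3.14  -0.009  1.41 ] F -2.4 16.5 0.4 20.8
```

```bash
echo '[{"trans":[20, 0, 0], "finger_gap":0}, {"trans":[30, 0, 0], "finger_gap":0}, {"trans":[0, 0, -40], "finger_gap":0}, {"trans":[0, 0, -46], "finger_gap":0}, {"trans":[0, 0, -46], "finger_gap":20}, {"trans":[0, 0, -46], "finger_gap":36}, {"trans":[0, 0, -46], "finger_gap":36}, {"trans":[0, 0, -46], "finger_gap":36}, {"trans":[0, 0, -10], "rotvec":[0.13, 0, 0], "finger_gap":36}, {"finger_gap":36}, {"finger_gap":36}]' | python3 nudge.py;python3 - <<'E'
from h import *
rf();s=ctrl.read_state();R=Ro.from_euler('xyz',s['tool_rot']).as_matrix()
print(R.T@(np.array([659.1,-119.6,278.2])-s['eef_pos']),(R.T@Ro.from_euler('xyz',[-3.008,.001,1.404]).as_matrix()-np.eye(3)).round(3))
orange("side")
E
```

```text
clock: 21.9
eef_pos: [510.2, 19.1, 293.2]
tool_rot: [-3.01, 0.002, 1.403]
force: [0.0, 0.3, 0.4]
width: 36.1
gripper_force: 0.0
reader 1.7 44.2 293.2 [-3.010e+00  2.000e-03  1.403e+00] F -0.0 0.3 0.4 21.9
[-111.77851684  170.47937516   -7.25610479] [[-0.     0.001  0.   ]
 [-0.001 -0.    -0.002]
 [-0.     0.002 -0.   ]]
side [([289, 119, 48, 59, 1819], [313.2, 147.1]), ([136, 307, 37, 39, 725], [154.5, 324.9])]
```

```bash
echo '[{"trans":[-28, 42.6, -1.8], "finger_gap":36}, {"trans":[-28, 42.6, -1.8], "finger_gap":36}, {"trans":[-28, 42.6, -1.8], "finger_gap":36}, {"trans":[-28, 42.6, -1.8], "finger_gap":36}, {"finger_gap":36}, {"trans":[0, 4, 30], "finger_gap":36}, {"trans":[0, 3, 23], "finger_gap":36}, {"finger_gap":36}]' | python3 nudge.py;echo '[{"finger_gap":0}, {"finger_gap":0}, {"finger_gap":0}, {"finger_gap":0}]' | python3 nudge.py
```

```text
clock: 22.75
eef_pos: [652.6, -115.7, 221.6]
tool_rot: [-3.002, 0.002, 1.405]
force: [-0.4, -0.1, -0.1]
width: 36.1
gripper_force: 0.0
clock: 23.15
eef_pos: [657.3, -116.0, 227.4]
tool_rot: [-3.013, 0.001, 1.404]
force: [0.6, 0.6, 2.9]
width: 7.2
gripper_force: 59.0
```

```bash
echo '[{"trans":[0, -18, -4], "finger_gap":0}, {"trans":[0, -19.4, -2.5], "finger_gap":0}, {"trans":[0, -19.6, -0.6], "finger_gap":0}, {"trans":[0, -19.5, 1.4], "finger_gap":0}, {"trans":[0, -19.3, 3.3], "finger_gap":0}, {"trans":[0, -18.9, 5.3], "finger_gap":0}, {"trans":[0, -18.2, 7.1], "finger_gap":0}, {"trans":[0, -17.5, 8.9], "finger_gap":0}, {"finger_gap":0}]' | python3 nudge.py; echo '[{"trans":[0, -16.5, 10.6], "finger_gap":0}, {"trans":[0, -15.4, 12.2], "finger_gap":0}, {"trans":[0, -14, 13.6], "finger_gap":0}, {"trans":[0, -12.6, 15], "finger_gap":0}, {"trans":[0, -11.1, 16.1], "finger_gap":0}, {"trans":[0, -9.4, 17.2], "finger_gap":0}, {"trans":[0, -7.6, 18], "finger_gap":0}, {"trans":[0, -5.8, 18.7], "finger_gap":0}, {"finger_gap":0}]' | python3 nudge.py
```

```text
clock: 24.05
eef_pos: [504.5, -90.0, 228.4]
tool_rot: [-3.009, 0.001, 1.405]
force: [-3.7, 2.4, 10.2]
width: 7.3
gripper_force: 64.5
clock: 24.95
eef_pos: [398.4, -72.0, 117.7]
tool_rot: [-3.006, 0.0, 1.405]
force: [-3.8, 5.9, 0.1]
width: 7.0
gripper_force: 69.8
```

```bash
echo '[{"trans":[0, -2, 9.6], "finger_gap":0}, {"trans":[0, -2, 9.6], "finger_gap":0}, {"trans":[0, -1, 9.7], "finger_gap":0}, {"trans":[0, -1, 9.7], "finger_gap":0}, {"trans":[0, 0, 9.8], "finger_gap":0}, {"trans":[0, 0, 9.8], "finger_gap":0}, {"finger_gap":0}]' | python3 nudge.py; echo '[{"trans":[0, 0.5, 5], "finger_gap":0}, {"trans":[0, 0.5, 5], "finger_gap":0}, {"trans":[0, 0.5, 4], "finger_gap":0}, {"trans":[0, 0.5, 3], "finger_gap":0}, {"finger_gap":0}, {"finger_gap":0}]' | python3 nudge.py; echo '[{"trans":[0, 0, 2], "finger_gap":0}, {"trans":[0, 0, 2], "finger_gap":0}, {"finger_gap":0}]' | python3 nudge.py
```

```text
clock: 25.65
eef_pos: [384.6, -69.7, 61.3]
tool_rot: [-3.004, 0.001, 1.405]
force: [-6.3, 6.9, -1.3]
width: 7.4
gripper_force: 72.1
clock: 26.25
eef_pos: [383.8, -69.6, 44.7]
tool_rot: [-3.004, 0.001, 1.405]
force: [-8.0, 7.7, -1.3]
width: 7.1
gripper_force: 72.2
clock: 26.55
eef_pos: [383.9, -69.6, 41.7]
tool_rot: [-3.005, 0.002, 1.405]
force: [-8.4, 7.1, 12.6]
width: 6.9
gripper_force: 73.6
```

```bash
echo '[{"finger_gap":20}, {"finger_gap":36}, {"finger_gap":36}, {"trans":[0, 0, -20], "finger_gap":36}, {"trans":[0, 0, -40], "finger_gap":36}, {"trans":[30, 0, -40], "rotvec":[-0.13, 0, 0], "finger_gap":0}, {"trans":[50, 0, -40], "finger_gap":0}, {"finger_gap":0}, {"finger_gap":0}]' | python3 nudge.py;python3 - <<'E'
from h import *
def g(im):
    im=im.astype(int);b,g,r=im[...,0],im[...,1],im[...,2]
    m=((g-r>35)&(g-b>25)&(g>70)).astype(np.uint8);k,l,st,ce=cv2.connectedComponentsWithStats(m)
    return [(st[i].tolist(),ce[i]) for i in range(1,k) if st[i][4]>12]
wsnap("pics/w7.png")
for st,ce in g(cv2.imread("pics/w7.png")): print(st,ce,wz("pics/w7.png",ce,88),wz("pics/w7.png",ce,92))
for n in C:
    for st,ce in g(ctrl.get_image(n)):
        if ce[0]>370 and ce[0]<430: print(n,st,ce,atz(n,ce,88))
orange("scene")
E
```

```text
clock: 27.45
eef_pos: [412.6, -4.9, 171.9]
tool_rot: [3.139, 0.001, 1.405]
force: [0.5, -0.9, -0.4]
width: 0.2
gripper_force: 0.0
27.45 [412.57735885  -4.93261101 171.89143196] [3.13929141e+00 1.30276253e-03 1.40505460e+00] 0.20943510819185304
scene [395, 157, 7, 5, 30] [398.06666667 159.06666667] [ 415.58042232 -193.16365673   88.        ]
side [388, 176, 7, 5, 29] [390.79310345 177.75862069] [ 416.5350511  -192.27422479   88.        ]
scene [([324, 151, 67, 44, 1466], [355.8, 172.3]), ([202, 323, 29, 31, 464], [215.8, 337.5])]
```

```bash
echo '[{"trans":[-37, 6.3, 0], "finger_gap":0}, {"trans":[-37, 6.3, 0], "finger_gap":0}, {"trans":[-37, 6.3, 0], "finger_gap":0}, {"trans":[-37, 6.3, 0], "finger_gap":0}, {"trans":[-36, 6.3, 0], "finger_gap":0}, {"trans":[0, 0, 40], "finger_gap":0}, {"trans":[0, 0, 40], "finger_gap":0}, {"trans":[0, 0, 10], "finger_gap":0}, {"finger_gap":0}, {"finger_gap":0}]' | python3 nudge.py; for i in 1; do echo '[{"trans":[0, 0, 3], "finger_gap":0}, {"trans":[0, 0, 3], "finger_gap":0}, {"finger_gap":0}]' | python3 nudge.py|grep -E "eef|^force"; echo '[{"trans":[0, 0, 3], "finger_gap":0}, {"finger_gap":0}]' | python3 nudge.py|grep -E "eef|^force";  done
```

```text
clock: 28.65
eef_pos: [412.2, -191.8, 81.6]
tool_rot: [-3.141, 0.001, 1.404]
force: [-0.1, 0.4, -0.7]
width: 0.4
gripper_force: 0.0
eef_pos: [411.9, -192.0, 75.5]
force: [-0.4, 0.7, 0.9]
eef_pos: [411.5, -191.8, 72.0]
force: [1.4, 0.4, -0.1]
```

```bash
for i in 1 ; do echo '[{"trans":[0, 0, 3], "finger_gap":0}, {"trans":[0, 0, 3], "finger_gap":0}, {"finger_gap":0}]' | python3 nudge.py|grep -E "eef|^force"; echo '[{"trans":[0, 0, 3], "finger_gap":0}, {"finger_gap":0}]' | python3 nudge.py|grep -E "eef|^force"; echo '[{"trans":[0, 0, 2], "finger_gap":0}, {"finger_gap":0}]' | python3 nudge.py|grep -E "eef|^force"; echo '[{"trans":[0, 0, 2], "finger_gap":0}, {"finger_gap":0}]' | python3 nudge.py|grep -E "eef|^force"; done
```

```text
eef_pos: [411.7, -192.0, 66.5]
force: [-1.9, 0.5, 10.1]
eef_pos: [411.9, -192.1, 65.8]
force: [-7.5, 2.7, 41.0]
eef_pos: [411.9, -192.3, 65.3]
force: [-11.0, 4.4, 60.2]
eef_pos: [412.1, -192.3, 64.8]
force: [-14.4, 5.7, 80.9]
```

```bash
echo '[{"trans":[0, 0, -15], "finger_gap":0}, {"finger_gap":0}, {"finger_gap":0}]' | python3 nudge.py|grep -E "eef|^force"; for i in 1; do echo '[{"trans":[0, 0, 3], "finger_gap":0}, {"finger_gap":0}, {"finger_gap":0}]' | python3 nudge.py|grep -E "eef|^force"; echo '[{"trans":[0, 0, 1.5], "finger_gap":0}, {"finger_gap":0}, {"finger_gap":0}]' | python3 nudge.py|grep -E "eef|^force"; echo '[{"trans":[0, 0, 1.5], "finger_gap":0}, {"finger_gap":0}, {"finger_gap":0}]' | python3 nudge.py|grep -E "eef|^force"; echo '[{"trans":[0, 0, 1.5], "finger_gap":0}, {"finger_gap":0}, {"finger_gap":0}]' | python3 nudge.py|grep -E "eef|^force";echo '[{"trans":[0, 0, 1.5], "finger_gap":0}, {"finger_gap":0}, {"finger_gap":0}]' | python3 nudge.py|grep -E "eef|^force"; done; python3 -c "
from h import *
rf();orange('scene')"
```

```text
eef_pos: [411.8, -192.0, 74.1]
force: [0.0, 0.2, -1.2]
eef_pos: [411.4, -191.9, 70.4]
force: [0.7, -1.6, 1.8]
eef_pos: [411.5, -191.9, 69.4]
force: [-0.1, 0.0, 1.4]
eef_pos: [411.5, -191.9, 68.0]
force: [0.5, -1.0, 3.6]
eef_pos: [411.5, -191.9, 66.6]
force: [-1.4, -1.0, 5.8]
eef_pos: [411.6, -192.0, 66.3]
force: [-3.2, 0.7, 21.2]
reader -60.3 -180.4 66.3 [-3.141e+00  2.000e-03  1.404e+00] F -3.3 0.2 21.2 31.85
scene [([324, 151, 67, 44, 1552], [356.8, 171.7]), ([202, 323, 29, 31, 464], [215.8, 337.5])]
```

The press shows a clear spring ramp followed by a hard stop, so the key is fully down. I'll retreat and check the hood against the starting image.

```bash
echo '[{"trans":[0, 0, -20], "finger_gap":0}, {"trans":[0, 0, -40], "finger_gap":0}, {"trans":[0, 0, -40], "finger_gap":0}, {"trans":[0, 0, -40], "finger_gap":0}, {"trans":[0, 0, -40], "finger_gap":0}, {"finger_gap":0}, {"finger_gap":0}]' | python3 nudge.py
python3 - <<'E'
from h import *
orange("scene");orange("side")
for n in C:
    im=cv2.imread(f"pics/{n}0.png");ctrl_get=ctrl.get_image
    ctrl.get_image=lambda _:im
    try: print("start");orange(n)
    finally: ctrl.get_image=ctrl_get
E
```

```text
clock: 32.6
eef_pos: [411.8, -191.8, 245.3]
tool_rot: [3.142, 0.002, 1.403]
force: [-0.5, 0.4, -1.0]
width: 0.2
gripper_force: 0.0
scene [([324, 151, 67, 44, 1549], [356.8, 171.7]), ([202, 323, 29, 31, 465], [215.8, 337.5])]
side [([310, 172, 73, 32, 1197], [345.4, 187.1]), ([136, 307, 37, 39, 749], [154.5, 324.9])]
start
scene [([324, 151, 66, 44, 1541], [356.8, 171.7]), ([202, 323, 29, 31, 463], [215.8, 337.4])]
start
side [([311, 172, 72, 32, 1196], [345.5, 187.0]), ([136, 307, 37, 39, 752], [154.6, 324.8])]
```

The hood matches its starting shut position, so I'm handing the job in.

```bash
python3 -c "
from cell import ctrl
print(ctrl.finish_job())"
```

```text
the job is handed in; nothing more can be done
None
```

The job is handed in at about 33 s of robot time: hood raised, plate pushed firmly against the end stop, hood lowered shut in the grip and start key pressed right down. The hood's closure was confirmed against the starting image, the plate's home position only by the firm stop, and I did not re-measure the three bystanders, though nothing was felt touching them.

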